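Reverse the row of stain jars

TASK

Move the four jars of wood stain from the plywood tray into the four bays of the dark wooden rack, one jar to a bay, in reverse order: seen from the robot, the jar that starts leftmost on the tray goes into the rightmost bay, the second from the left into the second from the right, and so on. Keep the jars upright, set each down gently (do not drop it in) flat on the floor of its bay, and let go.

Things in the scene. Friction and masses are not known exactly. Their poses are not given: they have to be found in the camera images.
- jar_red_mid (a point): the red jar of wood stain: upright closed glass jar with a red screw cap and a red band, 46 mm in diameter (the cap 42 mm), 70 mm tall, 0.14 to 0.28 kg, loose. The point is on its axis, half-way up (35 mm above its underside); z is its axis, up. Its yaw is arbitrary.
- jar_yellow_mid (a point): the yellow jar of wood stain: upright closed glass jar with a yellow screw cap and a yellow band, 46 mm in diameter (the cap 42 mm), 70 mm tall, 0.14 to 0.28 kg, loose. The point is on its axis, half-way up (35 mm above its underside); z is its axis, up. Its yaw is arbitrary.
- jar_blue_mid (a point): the blue jar of wood stain: upright closed glass jar with a blue screw cap and a blue band, 46 mm in diameter (the cap 42 mm), 70 mm tall, 0.14 to 0.28 kg, loose. The point is on its axis, half-way up (35 mm above its underside); z is its axis, up. Its yaw is arbitrary.
- jar_white_mid (a point): the white jar of wood stain: upright closed glass jar with a white screw cap and a white band, 46 mm in diameter (the cap 42 mm), 70 mm tall, 0.14 to 0.28 kg, loose. The point is on its axis, half-way up (35 mm above its underside); z is its axis, up. Its yaw is arbitrary.
- mat_red: the red drip mat on the tray, on which the red jar stands at the start: red square 64 x 64 x 4 mm, fixed to the tray and stays there. Origin at the centre of its underside (8 mm above the table), axes as the tray's.
- mat_yellow: the yellow drip mat on the tray, on which the yellow jar stands at the start: yellow square 64 x 64 x 4 mm, fixed to the tray and stays there. Origin at the centre of its underside (8 mm above the table), axes as the tray's.
- mat_blue: the blue drip mat on the tray, on which the blue jar stands at the start: blue square 64 x 64 x 4 mm, fixed to the tray and stays there. Origin at the centre of its underside (8 mm above the table), axes as the tray's.
- mat_white: the white drip mat on the tray, on which the white jar stands at the start: white square 64 x 64 x 4 mm, fixed to the tray and stays there. Origin at the centre of its underside (8 mm above the table), axes as the tray's.
- tray: where the jars start: flat light plywood board 84 mm (x) by 300 mm (y), 8 mm thick, 14 mm high at its ends, fixed to the table beside the rack (either side). The mats lie on it in a row at y = +108, +36, -36, -108 mm, in any colour order. Origin: centre of its underside, at table height; x points away from the robot, y along the row to the robot's left, z up; turned up to 0.3 rad.
- rack: the dark wooden rack to fill, 78 (x) by 294 mm (y), fixed, empty: a row of four open-topped bays 66 x 66 mm inside, centres at x = 0, y = +108, +36, -36, -108 mm, floor 8 mm and wall tops 22 mm above the table, walls 6 mm; a jar standing in it has its middle at 43 mm. Origin: centre of its underside, at table height; x points away from the robot, y along the row to its left, z up; turned up to 0.3 rad.
Things that resemble listed ones, but are neither listed nor needed, are in the scene too. What is shaped like the part that bears jar_white_mid but pink is not meant. Leave any green look-alike of the part that bears jar_blue_mid alone.

How it is judged:
By the outcome, as a careful person would: the job done as asked, in the order asked, and still so for the second after the job is handed in, with the robot touching nothing.
It also fails if it takes over 112 s, if anything falls off the work surface, if the arm or the gripper's body presses on something with over 40 N, if the wrist force passes 120 N, or if a joint passes its speed limit or range.

ROBOT

A 6-joint arm with a two-finger parallel gripper is mounted at the origin on the work surface. World frame = base frame: x ahead of the robot, y to its left, z up, the work surface at z = 0. Lengths are in m, angles in rad, forces in N, time in s.
With the tool pointing down it reaches from about 0.375 to 0.9 m from the base axis. Payload 3.1 kg.
Tool frame: the origin (TCP) lies between the finger pads; the fingertips stand 19 mm ahead of it and the grasp point (between the pads) is the TCP; z points along the fingers, y is the direction in which the jaws open and shut (so a half turn about z gives the same grasp; the last joint's range is limited). The gripper opens to 85 mm and grips with 20 to 120 N. Pads are 22 mm wide; open, the fingers measure 114 mm over their backs; the gripper's body (76 mm by 85 mm) begins 54 mm behind the grasp point. The pads swing forward as they close: fully open they stand 13 mm farther back than shut.
Start: joints at [-1.506, 0.527, 1.433, -0, 1.181, -0.178], TCP at [0.151, -0.606, 0.25] pointing down, gripper open.
Joint ranges: [-3.08, 3.08], [-0.75, 2.2], [0.22, 2.44], [-1.43, 4.57], [0, 2.65], [-2.85, 2.85]. Speed limits (rad/s): [2.79, 2.79, 3.14, 3.14, 3.14, 3.14].

INTERFACE

Orientations are given as a unit quaternion [x, y, z, w].
In Python, from station import manip, optics, job gives the robot as it stands.
- The arm moves only by the shell command python3 -m inch 'ROWS' [OPENING] [FORCE]. ROWS is JSON, one flat list of numbers, 4 for each row, row after row: the shift along the world's x, y, z in cm, then the turn about the world's z in rad. A call has 1 to 20 rows; each row shifts and turns the commanded pose from where the row before left it; what a row does not reach is not made up. A row lasts 1/8 s, in which the tool goes at most 62.5 mm and 10.7 degrees, less where a joint would pass 70% of its speed; a pose out of reach is approached as far as the arm can. A call with a gripper value outside its range is refused whole. OPENING is the opening in per cent of the stroke, from 0 (shut) to 100 (fully open), set as the call begins (- or left out, the last holds). The fingers move at their own pace and stop on an object; FORCE is the grip in N (left out, the last holds). Time passes only in rows, so rows that do not move let the fingers close. It gives the time, the measured TCP pose, the force and the opening at its end, in the units of the state.
- manip.sense(): the state, without advancing time (a new reading comes with each control period).
- optics.snapshot(name): name is "side" or "top" or "wrist"; returns (picture, depth): 384x512x3 uint8, red, green, blue; 384x512 float32, m along the optical axis (not along the pixel's ray), 0 where there is no reading.
- optics.camera_model(name): a dict with "mtx" (3x3 intrinsics, pixels), "camera_from_world" (4x4, takes a point from world to camera coordinates); the wrist camera has in their place "tool_from_camera" (4x4, takes a point from camera to tool coordinates, whose origin is the TCP and whose axes are the flange's). Camera axes: x right, y up, looking along -z (the intrinsics and any distortion apply to the point x, -y, -z); pixel columns grow to the right and rows downward; lengths in m; the calibration is good to about 2 mm. A picture is of the moment at which its call begins: read the wrist's pose just before it. camera_model takes no time and is no camera call.
- job.sign_off(): hands the job in, once; it reports no verdict.
The state is a dict: "t": time; "q": joint angles; "qd": joint speeds; "tau": joint torques, N m; "tcp_pos": TCP position; "tool_rot": TCP orientation; "force": force on the tool from outside, world axes, zero at the start; "ft_torque": the same for the moment, N m; "finger_gap": opening from 0.0 (shut) to 1.0 (fully open).
Only numpy, scipy, OpenCV 4.12 (cv2) and the standard library are available. Lean on these libraries where they do the work, as an engineer would, in place of code of your own. Each camera call takes 0.05 s, during which the arm holds its last target.

## Working session

There is one attempt and no reset: what is moved stays moved. The work goes in short steps, Python scripts to look and compute and a shell command to move; the robot and the scene stay as the last step left them, time stands still between calls to the robot, and variables do not carry over. Pictures are saved under pics/ and viewed, and the job is handed in when it is done.

```bash
mkdir -p pics; python3 - <<'E'
from station import manip, optics
import cv2,numpy as np
print(manip.sense())
for n in("side","top","wrist"):
    p,d=optics.snapshot(n); cv2.imwrite(f"pics/{n}0.png",p[:,:,::-1]); np.savez(f"pics/{n}0.npz",p=p,d=d)
    print(n,optics.camera_model(n))
E
```

```text
{'t': 0.0, 'q': array([-1.50546201e+00,  5.28473182e-01,  1.43393589e+00, -3.03450846e-05,
        1.18141292e+00, -1.78519831e-01]), 'qd': array([-0.00079411,  0.00129358,  0.00010514, -0.00057434,  0.00045767,
        0.00146243]), 'tau': array([ 1.62256129e-04, -4.42348731e+01, -1.78025097e+01, -1.07100034e-04,
        8.41158297e-03,  1.89097130e-05]), 'tcp_pos': array([ 0.15086539, -0.60579898,  0.2493186 ]), 'tool_rot': array([ 9.92574779e-01,  1.21630859e-01,  4.90406981e-05, -1.11367915e-03]), 'force': array([0.45633282, 0.48837424, 0.18327171]), 'ft_torque': array([ 0.02805534,  0.04354075, -0.0446604 ]), 'finger_gap': 0.997441057525148}
side {'mtx': array([[476.79887152,   0.        , 253.62807909],
       [  0.        , 476.79887152, 201.15011297],
       [  0.        ,   0.        ,   1.        ]]), 'camera_from_world': array([[ 0.94480956, -0.32746548, -0.01006239, -0.54643366],
       [ 0.21919305,  0.60899636,  0.76228462, -0.16108061],
       [-0.24349394, -0.7224194 ,  0.64716374, -1.01923028],
       [ 0.        ,  0.        ,  0.        ,  1.        ]])}
top {'mtx'
[... 254 characters left out ...]
363 ,  0.00220845,  0.21168109, -0.57717969],
       [-0.21168674,  0.00275144,  0.9773337 , -0.90431176],
       [ 0.        ,  0.        ,  0.        ,  1.        ]])}
wrist {'mtx': array([[343.23529925,   0.        , 255.73865407],
       [  0.        , 343.23529925, 188.34198642],
       [  0.        ,   0.        ,   1.        ]]), 'tool_from_camera': array([[ 5.97461364e-05,  9.61090736e-01,  2.76232861e-01,
         7.05544650e-02],
       [ 9.99999932e-01,  4.34324053e-05, -3.67402395e-04,
        -7.29842934e-04],
       [-3.65104496e-04,  2.76232864e-01, -9.61090668e-01,
        -1.24102530e-01],
       [ 0.00000000e+00,  0.00000000e+00,  0.00000000e+00,
         1.00000000e+00]])}
```

View pics/side0.png

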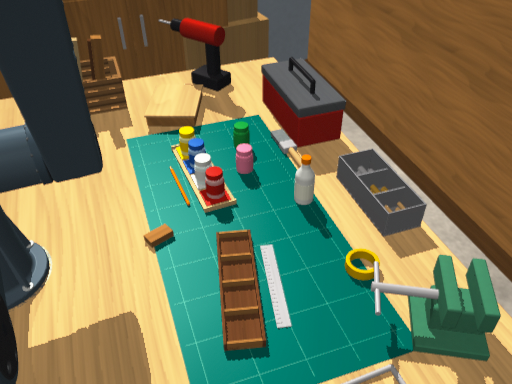

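View pics/top0.png

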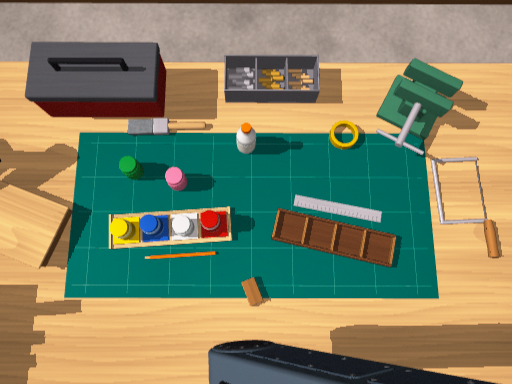

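View pics/wrist0.png

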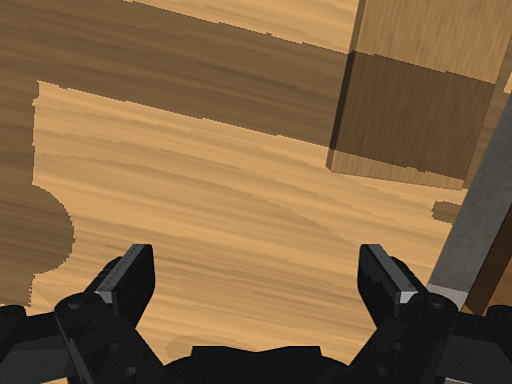

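The side and top views show the jars on the tray in the order yellow, blue, white, red from the left. The rack is on the right and empty. I'll enlarge both areas.

```bash
python3 - <<'E'
import cv2
t=cv2.imread("pics/top0.png"); s=cv2.imread("pics/side0.png")
cv2.imwrite("pics/t_tray.png",cv2.resize(t[145:265,95:245],None,fx=5,fy=5,interpolation=cv2.INTER_CUBIC))
cv2.imwrite("pics/t_rack.png",cv2.resize(t[190:280,260:410],None,fx=5,fy=5,interpolation=cv2.INTER_CUBIC))
cv2.imwrite("pics/s_tray.png",cv2.resize(s[110:220,155:275],None,fx=5,fy=5,interpolation=cv2.INTER_CUBIC))
cv2.imwrite("pics/s_rack.png",cv2.resize(s[220:360,200:300],None,fx=4,fy=4,interpolation=cv2.INTER_CUBIC))
E
```

```text
(no output)
```

View pics/t_tray.png

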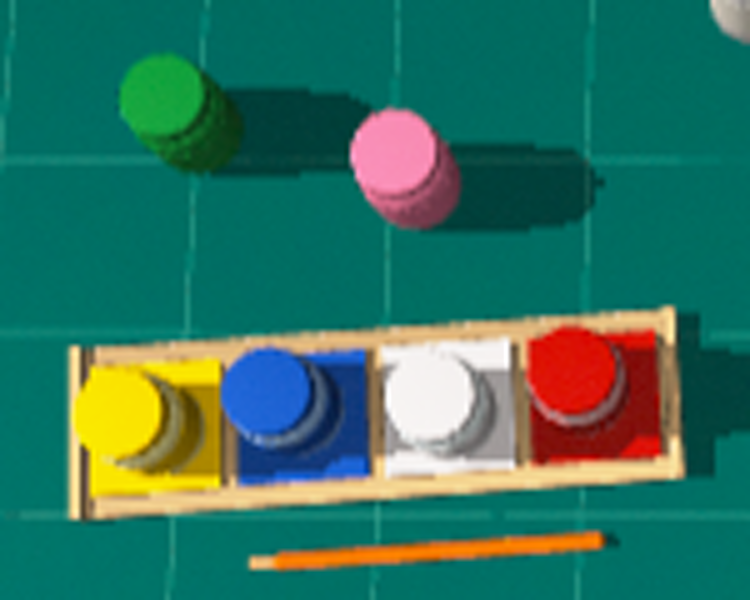

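View pics/t_rack.png

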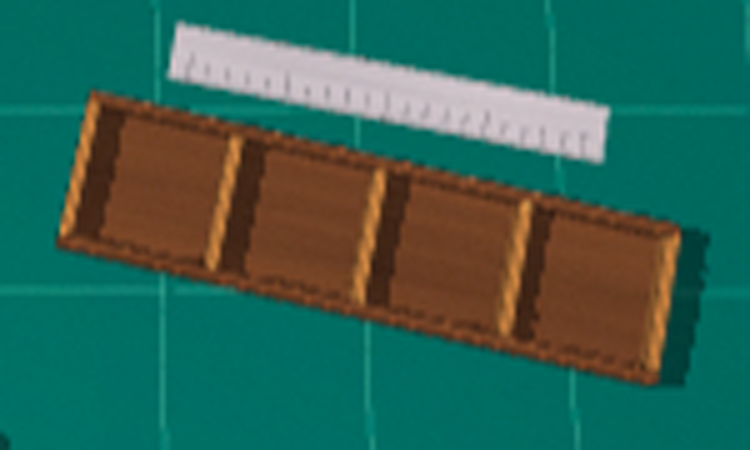

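View pics/s_tray.png

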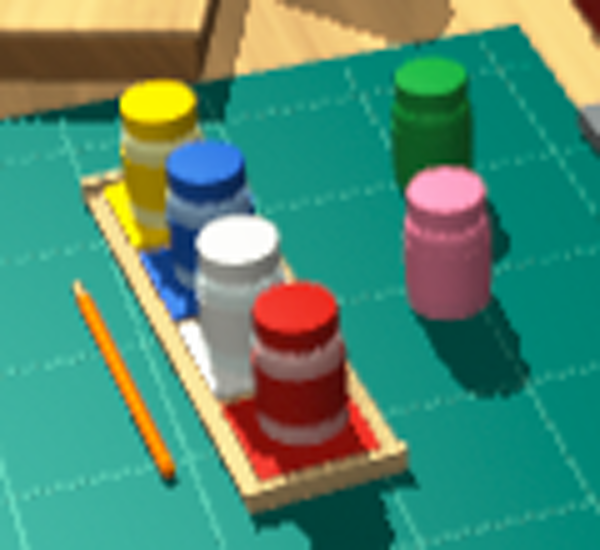

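View pics/s_rack.png

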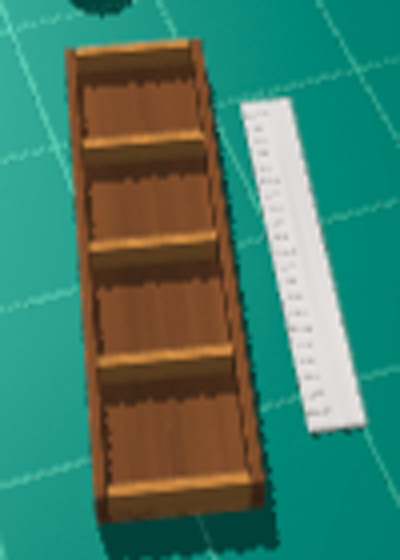

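Things that could be confused in the top view: yellow jar (119,228), blue (148,223), white (181,224), red (209,219). All four stand on mats of their own colour on the plywood tray. The green jar (127,164) and the pink jar (174,175) stand off the tray and are decoys to leave alone. The crop confirms this choice. Next I triangulate the caps and the rack corners.

```bash
cat > h.py <<'E'
import numpy as np, cv2
from station import manip, optics
from scipy.spatial.transform import Rotation as R
F=np.diag([1,-1,-1,1.])
def P(n):
    m=optics.camera_model(n); return m["mtx"]@(F@m["camera_from_world"])[:3]
def o(p,f,off): return (np.array(p,float)+.5)/f-.5+np.array(off)
def tri(a,b,na="top",nb="side"):
    X=cv2.triangulatePoints(P(na),P(nb),a.reshape(2,1),b.reshape(2,1))[:,0]; X=X[:3]/X[3]
    def pr(n): h=P(n)@np.r_[X,1]; return h[:2]/h[2]
    return X, np.linalg.norm(pr(na)-a), np.linalg.norm(pr(nb)-b)
def atz(n,px,z):
    M=P(n); A=M[:,[0,1,3]].copy(); A[:,2]+=M[:,2]*z
    h=np.linalg.solve(A,np.r_[px,1]); return h[:2]/h[2]
E
python3 - <<'E'
from h import *
np.set_printoptions(precision=4,suppress=True)
T=dict(y=(121,413),b=(267,392),w=(431,398),r=(571,370)); S=dict(y=(158,102),b=(206,164),w=(238,240),r=(296,309))
for k in T:
    a=o(T[k],5,(95,145)); b=o(S[k],5,(155,110)); print(k,*tri(a,b),atz("top",a,.082),atz("side",b,.082))
T=dict(fl=(93,92),fr=(680,228),nr=(657,383),nl=(60,243)); S=dict(fl=(200,42),fr=(265,488),nr=(103,497),nl=(68,50))
for k in T:
    a=o(T[k],5,(260,190)); b=o(S[k],4,(200,220)); print(k,*tri(a,b),atz("top",a,.022),atz("side",b,.022))
T=dict(fl=(75,348),fr=(672,308),nr=(682,477),nl=(75,518))
for k in T:
    a=o(T[k],5,(95,145)); print("tray",k,atz("top",a,.014))
d=np.load("pics/top0.npz")["d"]
m=optics.camera_model("top");K=m["mtx"];C=np.linalg.inv(F@m["camera_from_world"])
for u,v in [(119,228),(148,223),(181,224),(209,219)]:
    print(C@np.r_[d[v,u]*(np.linalg.inv(K)@[u,v,1]),1])
E
```

```text
y [0.4894 0.303  0.0837] 0.11472258668657784 0.06944145664359552 [0.4899 0.3035] [0.4897 0.3057]
b [0.4998 0.2375 0.0815] 0.0186307215825293 0.011715246050107589 [0.4997 0.2374] [0.4997 0.2367]
w [0.4975 0.162  0.083 ] 0.2568876392889531 0.16867367688775195 [0.4971 0.1622] [0.4982 0.1633]
r [0.5104 0.0984 0.081 ] 0.07397859016890072 0.0505573683207109 [0.5101 0.0983] [0.5103 0.0971]
fl [ 0.5459 -0.0665  0.0206] 0.03704741268983072 0.028900344280733452 [ 0.5457 -0.0664] [ 0.5454 -0.068 ]
fr [ 0.48   -0.3521  0.0183] 0.10879213926103351 0.10526216446167236 [ 0.4793 -0.3506] [ 0.4793 -0.3544]
nr [ 0.4071 -0.3343  0.0222] 0.8383433965343899 0.8032969582963062 [ 0.4052 -0.334 ] [ 0.4086 -0.3343]
nl [ 0.472  -0.0494  0.0225] 0.24635912130320808 0.1901718564895675 [ 0.4715 -0.0493] [ 0.4726 -0.0488]
tray fl [0.5307 0.3497]
tray fr [0.5514 0.055 ]
tray nr [0.4677 0.0493]
tray nl [0.4473 0.3436]
[0.488  0.3029 0.0822 1.    ]
[0.4999 0.2377 0.0805 1.    ]
[0.4975 0.1617 0.0824 1.    ]
[0.5095 0.0981 0.0798 1.    ]
```

Plan:
- **Tray:** yaw is about +0.07.
- **Rack:** yaw is about -0.229, with its centre near (0.476, -0.2007).
- **Grasp:** the jaws open along the tray's or rack's x, across the row, so they stay clear of neighbouring jars.

I'll move over the tray first and check with the wrist camera.

```bash
python3 -m inch '[3.5,3.05,0,0.08, 3.5,3.05,0,0.08, 3.5,3.05,0,0.08, 3.5,3.05,0,0.08, 3.5,3.05,0,0.08, 3.5,3.05,0,0.08, 3.5,3.05,0,0.08, 3.5,3.05,0,0.08, 3.5,3.05,0,0.08, 3.5,3.05,0,0.08, 0,4,0,0.06, 0,4,0,0.06, 0,4,0,0.06, 0,4,0,0.06, 0,4,0,0.06, 0,4,0,0.06, 0,4,0,0.06, 0,4,0,0.06, 0,4,0,0.06, 0,4,0,0.06]' 100 40 && python3 -m inch '[0,5,0,0, 0,5,0,0, 0,3,0,0, 0,0,0,0, 0,0,0,0]'
python3 - <<'E'
from h import *
s=manip.sense(); p,d=optics.snapshot("wrist"); cv2.imwrite("pics/w1.png",p[:,:,::-1]); np.savez("pics/w1.npz",p=p,d=d,pos=s["tcp_pos"],rot=s["tool_rot"])
print(s["tcp_pos"],s["tool_rot"])
E
```

```text
t: 2.65
tcp_pos: [0.5007, 0.0998, 0.2502]
tool_rot: [0.68, 0.733, -0.0, -0.0]
force: [-0.0, -0.7, 0.4]
finger_gap: 1.001
t: 3.28
tcp_pos: [0.5006, 0.2279, 0.25]
tool_rot: [0.681, 0.733, -0.001, -0.0]
force: [-0.4, 0.7, -0.4]
finger_gap: 0.997
[0.50059077 0.22794594 0.25001373] [ 6.80755200e-01  7.32510786e-01 -5.51961094e-04 -4.34454353e-05]
```

View pics/w1.png

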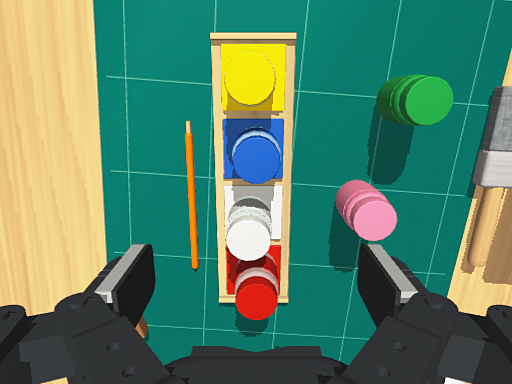

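The wrist view shows the yellow cap at (250,79), blue (257,159), white (250,237) and red (257,298). I'll cross-check these against the fixed cameras.

```bash
cat >> h.py <<'E'
def wP(pos,rot):
    m=optics.camera_model("wrist"); W=np.eye(4); W[:3,:3]=R.from_quat(rot).as_matrix(); W[:3,3]=pos
    return m["mtx"]@(F@np.linalg.inv(W@m["tool_from_camera"]))[:3]
def watz(M,px,z):
    A=M[:,[0,1,3]].copy(); A[:,2]+=M[:,2]*z
    h=np.linalg.solve(A,np.r_[px,1]); return h[:2]/h[2]
E
python3 - <<'E'
from h import *
np.set_printoptions(precision=4,suppress=True)
w=np.load("pics/w1.npz"); M=wP(w["pos"],w["rot"])
for n,px in dict(y=(250,79),b=(257,159),w=(250,237),r=(257,298)).items(): print(n,watz(M,px,.082))
for n,px in dict(fl=(296,34),nl=(211,35),fr=(287,303),nr=(220,303)).items(): print(n,watz(M,px,.014))
x=R.from_quat(w["rot"]).as_matrix()[:,1]; print(np.arctan2(x[1],x[0]))
E
```

```text
y [0.4904 0.3064]
b [0.5009 0.2411]
w [0.4999 0.1677]
r [0.5111 0.1038]
fl [0.5305 0.3528]
nl [0.4486 0.3459]
fr [0.5513 0.0542]
nr [0.4706 0.0482]
0.07320951210911562
```

All views agree within 3–5 mm, and the wrist view is biased about +3 mm in y. The grasp tolerates that. I'll go above yellow and look closely once.

```bash
python3 -m inch '[-0.35,2.5,-3,0, -0.35,2.6,-3,0, -0.35,2.55,-3,0, 0,0,-3,0, 0,0,0,0, 0,0,0,0]'
python3 - <<'E'
from h import *
s=manip.sense(); p,d=optics.snapshot("wrist"); cv2.imwrite("pics/w2.png",p[:,:,::-1]); np.savez("pics/w2.npz",p=p,d=d,pos=s["tcp_pos"],rot=s["tool_rot"])
print(s["tcp_pos"])
M=wP(s["tcp_pos"],s["tool_rot"])
for y in (.3025,.3045,.3065):
  h=M@[.49,y,.082,1]; print(h[:2]/h[2])
E
```

```text
t: 4.08
tcp_pos: [0.4914, 0.3043, 0.1312]
tool_rot: [0.681, 0.732, 0.001, 0.0]
force: [0.4, -0.2, -0.4]
finger_gap: 0.999
[0.49139248 0.3042638  0.13119239]
[252.15651826 228.42720138]
[252.4095146  225.00797661]
[252.6640128  221.56845434]
```

View pics/w2.png

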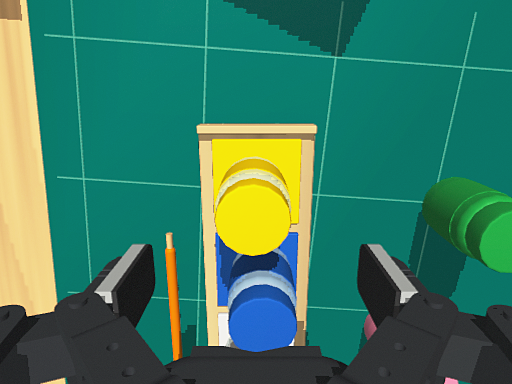

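The yellow cap is at (253,218) in the close view and sits centred between the pads across the jaws. I'll descend with a small +y nudge and grip.

```bash
python3 -m inch '[0,0.1,-2,0, 0,0.1,-2,0, 0,0,-1.5,0, 0,0,-1.5,0, 0,0,-1,0, 0,0,0,0]' && python3 -m inch '[0,0,0,0, 0,0,0,0, 0,0,0,0, 0,0,0,0, 0,0,0,0, 0,0,0,0]' 0 40
python3 - <<'E'
from h import *
p,d=optics.snapshot("side"); cv2.imwrite("pics/s3.png",cv2.resize(p[90:230,140:300,::-1],None,fx=4,fy=4,interpolation=2))
E
```

```text
t: 4.88
tcp_pos: [0.49, 0.3068, 0.0496]
tool_rot: [0.681, 0.732, -0.001, -0.0]
force: [-0.1, -0.3, -0.9]
finger_gap: 0.998
t: 5.62
tcp_pos: [0.4904, 0.3071, 0.0511]
tool_rot: [0.681, 0.732, 0.0, 0.0]
force: [-1.6, -1.2, 6.2]
finger_gap: 0.529
```

View pics/s3.png

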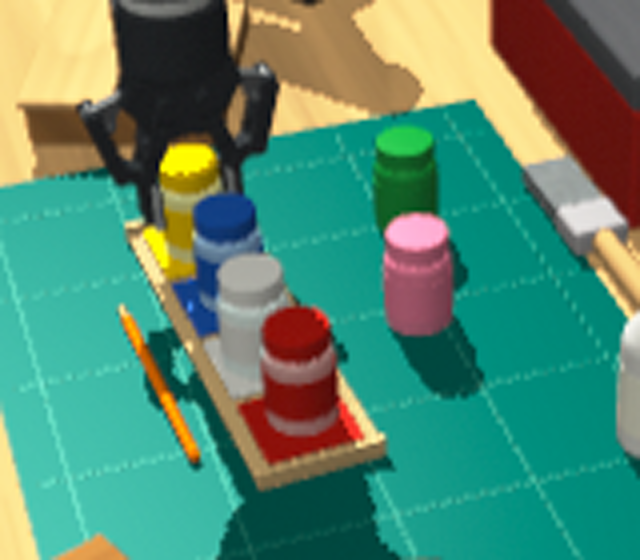

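Yellow is gripped: the opening is 0.529, about 45 mm. Next I lift it and carry it to the rightmost bay.

```bash
python3 -m inch '[0,0,1,0, 0,0,2,0, 0,0,3,0, 0,0,3,0, 0,0,3,0, 0,-2,0,-0.02, -0.2,-3.5,0,-0.02, -0.25,-4,0,-0.02, -0.25,-4,0,-0.02, -0.25,-4,0,-0.02, -0.25,-4,0,-0.02, -0.25,-4,0,-0.02, -0.25,-4,0,-0.02, -0.25,-4,0,-0.02, -0.25,-4,0,-0.02, -0.25,-4,0,-0.02, -0.25,-4,0,-0.02, -0.25,-4,0,-0.02, -0.25,-4,0,-0.02]' && python3 -m inch '[-0.2,-4,0,-0.02, -0.2,-2.5,0,0, -0.2,-1.3,0,0, 0,0,0,0, 0,0,0,0]'
python3 - <<'E'
from h import *
s=manip.sense(); p,d=optics.snapshot("top"); cv2.imwrite("pics/t4.png",cv2.resize(p[150:330,250:450,::-1],None,fx=4,fy=3.3,interpolation=2)[:600])
p,d=optics.snapshot("side"); cv2.imwrite("pics/s4.png",cv2.resize(p[190:384,180:360,::-1],None,fx=3,fy=3,interpolation=2))
print(s["tcp_pos"]); x=R.from_quat(s["tool_rot"]).as_matrix()[:,1]; print(np.arctan2(x[1],x[0]))
E
```

```text
t: 8.05
tcp_pos: [0.4563, -0.2293, 0.1688]
tool_rot: [0.777, 0.629, -0.001, -0.002]
force: [0.9, 0.2, -2.5]
finger_gap: 0.53
t: 8.68
tcp_pos: [0.452, -0.3044, 0.1701]
tool_rot: [0.782, 0.623, 0.0, -0.001]
force: [-0.0, 0.6, -2.5]
finger_gap: 0.526
[ 0.45204024 -0.3043919   0.17006164]
-0.22601560642825616
```

View pics/s4.png

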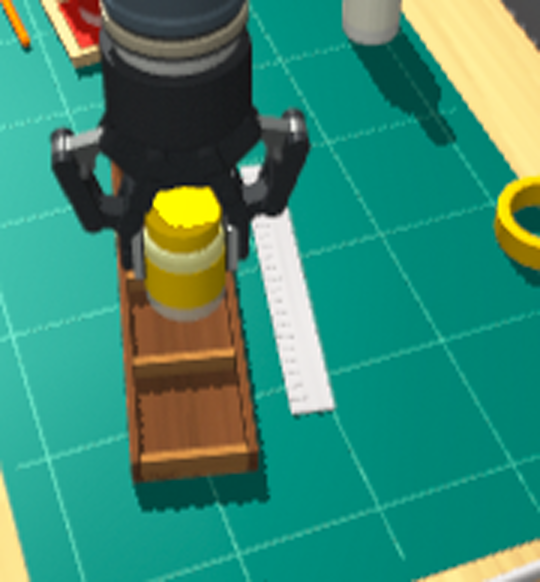

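View pics/t4.png

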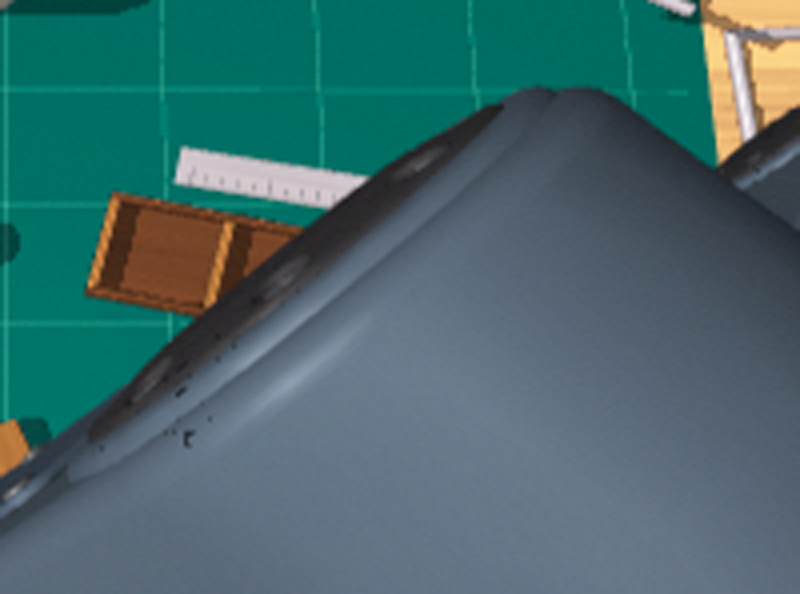

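The jar hangs level over the last bay in the side view, and its lower edge is at crop (185,315). I'll lower it to just above the walls and check the alignment.

```bash
python3 -m inch '[0,-0.15,-3,0, 0,0,-3,0, 0,0,-2,0, 0,0,-1,0, 0,0,0,0, 0,0,0,0]'
python3 - <<'E'
from h import *
s=manip.sense()
p,d=optics.snapshot("side"); c=cv2.resize(p[230:360,190:310,::-1],None,fx=4.5,fy=4.5,interpolation=2)
t=s["tcp_pos"]; print(t)
M=P("side")
def pr(X):
    h=M@np.r_[X,1]; return tuple(int(round(v)) for v in (h[:2]/h[2]-[190,230])*4.5)
for dz,r in((-.039,.023),(.031,.021)):
  for a in np.arange(0,6.3,.3): cv2.circle(c,pr(t+[r*np.cos(a),r*np.sin(a),dz]),1,(255,0,255),-1)
for y in(.108,.036,-.036,-.108):
  b=np.array([.476,-.2007,0])+y*np.array([.2268,.974,0])
  ex=np.array([.974,-.2268,0]);ey=np.array([.2268,.974,0])
  for i in(-1,1):
    for j in(-1,1): cv2.circle(c,pr(b+i*.033*ex+j*.033*ey+[0,0,.022]),2,(0,255,0),-1)
cv2.imwrite("pics/s5.png",c)
E
```

```text
t: 9.52
tcp_pos: [0.453, -0.3078, 0.0811]
tool_rot: [0.782, 0.623, 0.0, 0.001]
force: [-0.4, 0.6, -3.5]
finger_gap: 0.527
[ 0.45299114 -0.3077552   0.0811361 ]
```

View pics/s5.png

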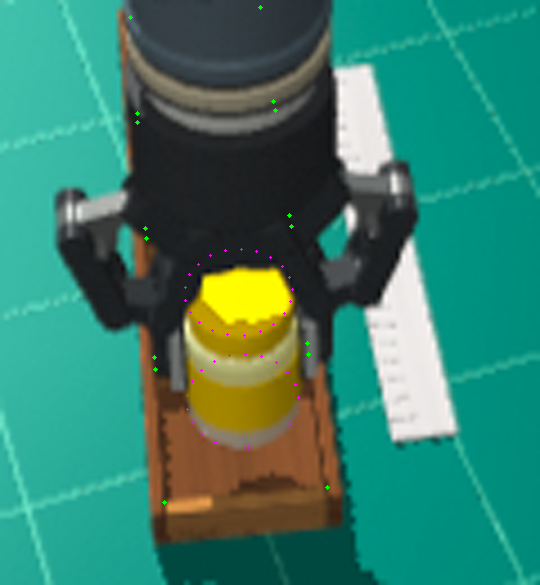

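The jar's outline matches the predicted one and the bay overlay fits. I'll correct by about 2 mm and lower slowly.

```bash
python3 -m inch '[-0.1,0.2,-1,0, 0,0,-1,0, 0,0,-0.7,0, 0,0,-0.3,0, 0,0,-0.15,0, 0,0,0,0]'; python3 -m inch '[0,0,-0.1,0, 0,0,-0.1,0, 0,0,0,0]'; python3 -m inch '[0,0,-0.1,0, 0,0,0,0]'
```

```text
t: 10.32
tcp_pos: [0.4514, -0.3056, 0.0488]
tool_rot: [0.783, 0.622, -0.0, 0.0]
force: [0.0, -0.7, -2.1]
finger_gap: 0.527
t: 10.7
tcp_pos: [0.4515, -0.3056, 0.0471]
tool_rot: [0.783, 0.622, 0.0, 0.0]
force: [-1.3, -0.3, -0.1]
finger_gap: 0.526
t: 10.95
tcp_pos: [0.4515, -0.3056, 0.0471]
tool_rot: [0.783, 0.623, 0.0, 0.0]
force: [-2.3, 0.4, 7.2]
finger_gap: 0.525
```

It touches the floor at TCP z 0.047 with +7 N. I'll release, rise and go back for blue.

```bash
python3 -m inch '[0,0,0,0, 0,0,0,0, 0,0,0,0, 0,0,0,0, 0,0,0,0]' 100 40 && python3 -m inch '[0,0,1,0, 0,0,2,0, 0,0,4,0, 0,0,5,0, 0.4,4,0,0.025, 0.4,4,0,0.025, 0.4,4,0,0.025, 0.4,4,0,0.025, 0.4,4,0,0.025, 0.4,4,0,0.025, 0.4,4,0,0.025, 0.4,4,0,0.025, 0.4,4,0,0.025, 0.4,4,0,0.025, 0.4,4,0,0.025, 0.4,4,0,0.025]' && python3 -m inch '[0.1,3.6,0,0, 0,2,0,0, 0,1,0,0, 0,0,-2,0, 0,0,0,0, 0,0,0,0]'
python3 - <<'E'
from h import *
p,d=optics.snapshot("side"); cv2.imwrite("pics/s6.png",p[:,:,::-1])
s=manip.sense(); x=R.from_quat(s["tool_rot"]).as_matrix()[:,1]; print(s["tcp_pos"],np.arctan2(x[1],x[0]))
E
```

```text
t: 11.58
tcp_pos: [0.4514, -0.3055, 0.0457]
tool_rot: [0.783, 0.622, -0.0, -0.0]
force: [0.5, 0.2, 0.1]
finger_gap: 1.001
t: 13.58
tcp_pos: [0.4994, 0.1759, 0.1665]
tool_rot: [0.68, 0.733, 0.0, 0.0]
force: [0.4, 0.2, -0.1]
finger_gap: 0.997
t: 14.32
tcp_pos: [0.5007, 0.2399, 0.1462]
tool_rot: [0.681, 0.732, -0.0, 0.0]
force: [0.2, -0.7, 0.1]
finger_gap: 1.003
[0.50085652 0.23998247 0.1463597 ] 0.07200345710542254
```

View pics/s6.png

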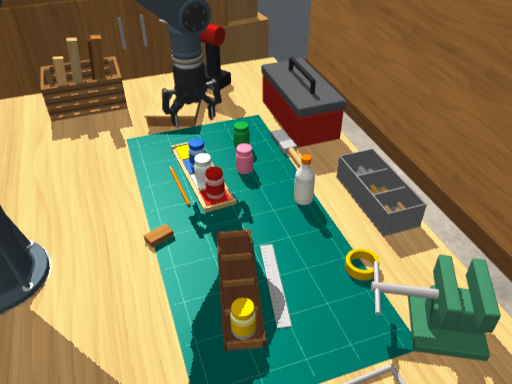

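Yellow is upright in the rightmost bay at side (242,318), and the gripper is above blue. I'll descend and grip.

```bash
python3 -m inch '[0,0,-3,0, 0,0,-3,0, 0,0,-2,0, 0,0,-1,0, 0,0,-0.6,0, 0,0,0,0]' && python3 -m inch '[0,0,0,0, 0,0,0,0, 0,0,0,0, 0,0,0,0, 0,0,0,0, 0,0,0,0]' 0 40
```

```text
t: 15.12
tcp_pos: [0.5007, 0.2405, 0.0501]
tool_rot: [0.681, 0.732, 0.0, 0.0]
force: [-0.3, 0.9, -1.0]
finger_gap: 1.0
t: 15.88
tcp_pos: [0.5006, 0.2406, 0.0506]
tool_rot: [0.681, 0.732, 0.0, 0.0]
force: [-1.3, 0.1, 5.2]
finger_gap: 0.525
```

```bash
python3 -m inch '[0,0,1,0, 0,0,2,0, 0,0,3,0, 0,0,3,0, 0,0,3,0, 0,-2,0,-0.02, -0.3,-4,0,-0.03, -0.3,-4,0,-0.03, -0.3,-4,0,-0.03, -0.3,-4,0,-0.03, -0.3,-4,0,-0.03, -0.3,-4,0,-0.03, -0.3,-4,0,-0.03, -0.3,-4,0,-0.03, -0.3,-4,0,-0.02, -0.3,-4,0,-0.01, -0.3,-3.6,0,-0.01, 0,-2,0,0, 0,0,0,0]' && python3 -m inch '[0,0,-3,0, 0,0,-3,0, 0,0,-2,0, 0,0,-1,0, 0,0,0,0, 0,0,0,0]'
cat > ov.py <<'E'
from h import *
import sys
s=manip.sense()
p,d=optics.snapshot("side"); c=cv2.resize(p[210:350,190:310,::-1],None,fx=4.2,fy=4.2,interpolation=2)
t=s["tcp_pos"]; x=R.from_quat(s["tool_rot"]).as_matrix()[:,1]; print(t,np.arctan2(x[1],x[0]))
M=P("side")
def pr(X):
    h=M@np.r_[X,1]; return tuple(int(round(v)) for v in (h[:2]/h[2]-[190,210])*4.2)
for dz,r in((-.039,.023),(.031,.021)):
  for a in np.arange(0,6.3,.3): cv2.circle(c,pr(t+[r*np.cos(a),r*np.sin(a),dz]),1,(255,0,255),-1)
for y in(.108,.036,-.036,-.108):
  b=np.array([.476,-.2007,0])+y*np.array([.2268,.974,0])
  ex=np.array([.974,-.2268,0]);ey=np.array([.2268,.974,0])
  for i in(-1,1):
    for j in(-1,1): cv2.circle(c,pr(b+i*.033*ex+j*.033*ey+[0,0,.022]),2,(0,255,0),-1)
cv2.imwrite(sys.argv[1],c)
E
python3 ov.py pics/s7.png
```

```text
t: 18.25
tcp_pos: [0.4667, -0.2366, 0.169]
tool_rot: [0.783, 0.621, -0.0, -0.001]
force: [-0.3, -0.2, -3.0]
finger_gap: 0.523
t: 19.0
tcp_pos: [0.4679, -0.2354, 0.0805]
tool_rot: [0.783, 0.623, 0.0, 0.001]
force: [0.0, -0.7, -2.0]
finger_gap: 0.527
[ 0.46785226 -0.23542991  0.0804876 ] -0.2265460106868083
```

View pics/s7.png

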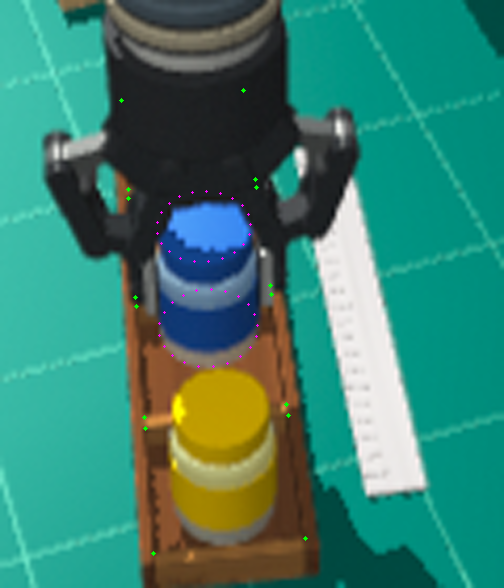

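Blue is aligned with bay 3 (second from the right), and yellow stands in the rightmost bay. I'll lower it gently.

```bash
python3 -m inch '[0,0,-1,0, 0,0,-1,0, 0,0,-0.7,0, 0,0,-0.3,0, 0,0,-0.1,0, 0,0,-0.1,0, 0,0,-0.1,0, 0,0,0,0]'; python3 -m inch '[0,0,-0.1,0, 0,0,0,0]'
```

```text
t: 20.05
tcp_pos: [0.4674, -0.2355, 0.0469]
tool_rot: [0.783, 0.622, 0.0, 0.0]
force: [-0.4, -0.9, -2.5]
finger_gap: 0.519
t: 20.3
tcp_pos: [0.4675, -0.2356, 0.0466]
tool_rot: [0.783, 0.623, 0.0, 0.0]
force: [-0.9, 0.9, 4.6]
finger_gap: 0.522
```

```bash
python3 -m inch '[0,0,0,0, 0,0,0,0, 0,0,0,0, 0,0,0,0, 0,0,0,0]' 100 40 && python3 -m inch '[0,0,1,0, 0,0,2,0, 0,0,4,0, 0,0,5,0, 0.3,4,0,0.03, 0.3,4,0,0.03, 0.3,4,0,0.03, 0.3,4,0,0.03, 0.3,4,0,0.03, 0.3,4,0,0.03, 0.3,4,0,0.03, 0.3,4,0,0.03, 0.3,4,0,0.03, 0.4,3,0,0.03, 0,1.2,0,0, 0,0,0,0, 0,0,-2,0, 0,0,0,0, 0,0,0,0]'
python3 - <<'E'
from h import *
s=manip.sense(); p,d=optics.snapshot("wrist"); cv2.imwrite("pics/w8.png",p[:,:,::-1])
print(s["tcp_pos"])
M=wP(s["tcp_pos"],s["tool_rot"])
for X in ([.499,.1665,.082,1],[.499,.1635,.082,1]):
  h=M@X; print(h[:2]/h[2])
E
```

```text
t: 20.92
tcp_pos: [0.4674, -0.2355, 0.0457]
tool_rot: [0.783, 0.622, -0.0, -0.0]
force: [-1.3, 0.3, -0.4]
finger_gap: 0.998
t: 23.3
tcp_pos: [0.4986, 0.1656, 0.1461]
tool_rot: [0.681, 0.732, -0.0, 0.0]
force: [0.8, -0.2, 0.3]
finger_gap: 1.0
[0.49856398 0.16564422 0.14612886]
[255.96692482 214.48897334]
[255.59929813 219.29035756]
```

View pics/w8.png

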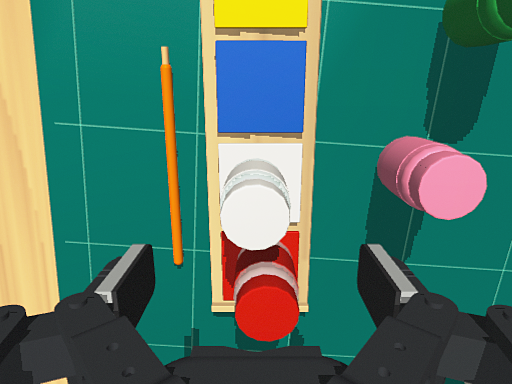

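White's cap is at (256,215), as predicted for (0.499, 0.1665). I'll grasp.

```bash
python3 -m inch '[0,0,-3,0, 0,0,-3,0, 0,0,-2,0, 0,0,-1,0, 0,0,-0.6,0, 0,0,0,0]' && python3 -m inch '[0,0,0,0, 0,0,0,0, 0,0,0,0, 0,0,0,0, 0,0,0,0, 0,0,0,0]' 0 40
```

```text
t: 24.1
tcp_pos: [0.4987, 0.1665, 0.0501]
tool_rot: [0.681, 0.732, 0.0, 0.0]
force: [0.0, -0.3, -0.3]
finger_gap: 1.001
t: 24.85
tcp_pos: [0.4985, 0.1666, 0.0506]
tool_rot: [0.681, 0.732, 0.0, 0.0]
force: [-1.5, -0.3, 5.3]
finger_gap: 0.519
```

```bash
python3 -m inch '[0,0,1,0, 0,0,2,0, 0,0,3,0, 0,0,3,0, 0,0,3,0, 0,-2,0,-0.03, -0.2,-4,0,-0.03, -0.2,-4,0,-0.03, -0.2,-4,0,-0.03, -0.2,-4,0,-0.03, -0.2,-4,0,-0.03, -0.2,-4,0,-0.04, -0.2,-4,0,-0.04, 0,-2.2,0,-0.04, 0,-1,0,0, 0,0,0,0]' && python3 -m inch '[0,0,-3,0, 0,0,-3,0, 0,0,-2,0, 0,0,-1,0, 0,0,0,0, 0,0,0,0]'
python3 ov.py pics/s9.png
```

```text
t: 26.85
tcp_pos: [0.4842, -0.1655, 0.1698]
tool_rot: [0.783, 0.622, 0.0, -0.0]
force: [-0.1, 0.0, -2.0]
finger_gap: 0.525
t: 27.6
tcp_pos: [0.4849, -0.1654, 0.0805]
tool_rot: [0.782, 0.623, 0.0, 0.001]
force: [-0.3, -0.6, -2.3]
finger_gap: 0.518
[ 0.48494189 -0.1654189   0.08050259] -0.22640748006981057
```

View pics/s9.png

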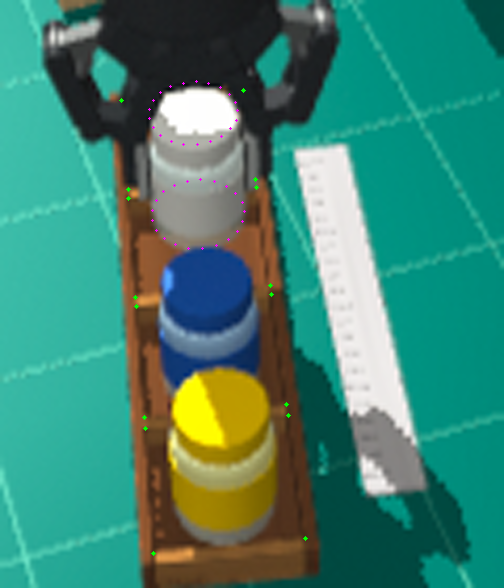

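White hangs over bay 2 (second from the left) and blue and yellow stand in place. Next I lower white.

```bash
python3 -m inch '[0,0,-1,0, 0,0,-1,0, 0,0,-0.7,0, 0,0,-0.3,0, 0,0,-0.1,0, 0,0,-0.1,0, 0,0,-0.1,0, 0,0,0,0]'; python3 -m inch '[0,0,-0.1,0, 0,0,0,0]'
```

```text
t: 28.65
tcp_pos: [0.4845, -0.1656, 0.0469]
tool_rot: [0.783, 0.622, 0.0, 0.0]
force: [-0.5, -0.3, -2.6]
finger_gap: 0.527
t: 28.9
tcp_pos: [0.4845, -0.1655, 0.0466]
tool_rot: [0.783, 0.623, 0.0, 0.0]
force: [-1.4, 1.0, 5.6]
finger_gap: 0.526
```

```bash
python3 -m inch '[0,0,0,0, 0,0,0,0, 0,0,0,0, 0,0,0,0, 0,0,0,0]' 100 40 && python3 -m inch '[0,0,1,0, 0,0,2,0, 0,0,4,0, 0,0,5,0, 0.4,3.5,0,0.04, 0.4,4,0,0.04, 0.4,4,0,0.04, 0.4,4,0,0.04, 0.4,4,0,0.04, 0.4,4,0,0.05, 0.2,2.2,0,0.05, 0,1,0,0, 0,0,-2,0, 0,0,0,0, 0,0,0,0]'
python3 - <<'E'
from h import *
s=manip.sense(); p,d=optics.snapshot("wrist"); cv2.imwrite("pics/w10.png",p[:,:,::-1])
print(s["tcp_pos"])
M=wP(s["tcp_pos"],s["tool_rot"])
for X in ([.5105,.102,.082,1],[.5105,.099,.082,1]):
  h=M@X; print(h[:2]/h[2])
E
```

```text
t: 29.52
tcp_pos: [0.4844, -0.1655, 0.0457]
tool_rot: [0.783, 0.622, -0.0, -0.0]
force: [-0.3, 0.6, -0.3]
finger_gap: 0.999
t: 31.4
tcp_pos: [0.5106, 0.101, 0.1462]
tool_rot: [0.681, 0.732, 0.0, 0.0]
force: [-0.7, -0.1, -0.5]
finger_gap: 1.003
[0.51057254 0.10097111 0.14623276]
[255.0849191 214.0929689]
[254.71975566 218.89497605]
```

View pics/w10.png

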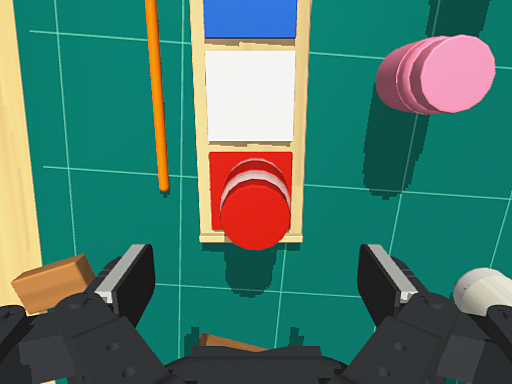

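Red's cap is at (255,214), exactly as predicted. I'll grasp.

```bash
python3 -m inch '[0,0,-3,0, 0,0,-3,0, 0,0,-2,0, 0,0,-1,0, 0,0,-0.6,0, 0,0,0,0]' && python3 -m inch '[0,0,0,0, 0,0,0,0, 0,0,0,0, 0,0,0,0, 0,0,0,0, 0,0,0,0]' 0 40
```

```text
t: 32.2
tcp_pos: [0.5107, 0.1014, 0.0501]
tool_rot: [0.681, 0.732, 0.0, 0.0]
force: [-0.6, -0.1, 0.2]
finger_gap: 1.006
t: 32.95
tcp_pos: [0.5105, 0.1015, 0.0506]
tool_rot: [0.681, 0.732, 0.0, 0.0]
force: [-1.2, -0.1, 5.9]
finger_gap: 0.525
```

```bash
python3 -m inch '[0,0,1,0, 0,0,2,0, 0,0,3,0, 0,0,3,0, 0,0,3,0, 0,-2,0,-0.05, -0.2,-3,0,-0.05, -0.2,-4,0,-0.05, -0.2,-4,0,-0.05, -0.2,-3.7,0,-0.05, -0.2,-2,0,-0.05, 0,-1,0,0, 0,0,0,0]' && python3 -m inch '[0,0,-3,0, 0,0,-3,0, 0,0,-2,0, 0,0,-1,0, 0,0,0,0, 0,0,0,0]'
python3 ov.py pics/s11.png
```

```text
t: 34.58
tcp_pos: [0.5003, -0.0956, 0.1698]
tool_rot: [0.783, 0.622, 0.0, -0.0]
force: [-0.2, -0.1, -2.7]
finger_gap: 0.525
t: 35.33
tcp_pos: [0.501, -0.0954, 0.0805]
tool_rot: [0.782, 0.623, 0.0, 0.001]
force: [-0.5, -0.7, -2.2]
finger_gap: 0.524
[ 0.50100656 -0.0953907   0.08050501] -0.2263805650897846
```

View pics/s11.png

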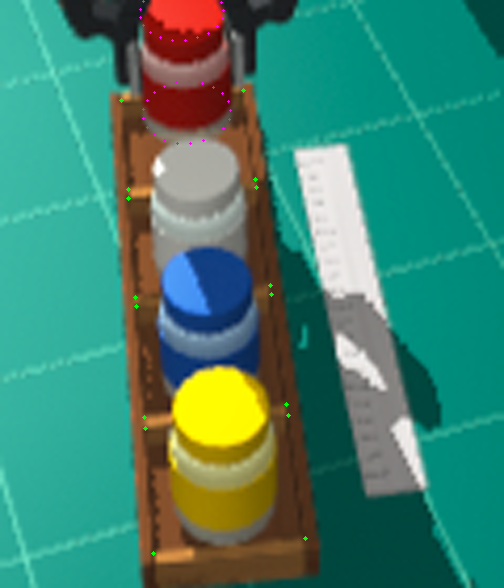

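Red hangs over the leftmost bay and the overlay fits. I'll lower, release and retreat.

```bash
python3 -m inch '[0,0,-1,0, 0,0,-1,0, 0,0,-0.7,0, 0,0,-0.3,0, 0,0,-0.1,0, 0,0,-0.1,0, 0,0,-0.1,0, 0,0,0,0]'; python3 -m inch '[0,0,-0.1,0, 0,0,0,0]'; python3 -m inch '[0,0,0,0, 0,0,0,0, 0,0,0,0, 0,0,0,0, 0,0,0,0]' 100 40 && python3 -m inch '[0,0,1,0, 0,0,2,0, 0,0,4,0, 0,0,5,0, 0,0,4,0, 0,4,2,0, 0,4,0,0, 0,4,0,0, 0,4,0,0, 0,4,0,0, 0,4,0,0, 0,4,0,0, 0,4,0,0, 0,4,0,0, 0,0,0,0, 0,0,0,0]'
python3 - <<'E'
from h import *
p,d=optics.snapshot("side"); cv2.imwrite("pics/s12.png",cv2.resize(p[200:360,180:310,::-1],None,fx=3.7,fy=3.7,interpolation=2))
p,d=optics.snapshot("top"); cv2.imwrite("pics/t12.png",cv2.resize(p[180:280,250:410,::-1],None,fx=5,fy=5,interpolation=2))
m=optics.camera_model("top");K=m["mtx"];C=np.linalg.inv(F@m["camera_from_world"])
np.savez("pics/t12.npz",p=p,d=d)
E
```

```text
t: 36.38
tcp_pos: [0.5004, -0.0955, 0.0469]
tool_rot: [0.783, 0.622, 0.0, 0.0]
force: [-0.2, -0.1, -2.7]
finger_gap: 0.523
t: 36.62
tcp_pos: [0.5005, -0.0955, 0.0466]
tool_rot: [0.783, 0.622, 0.0, 0.0]
force: [-1.3, 0.2, 4.2]
finger_gap: 0.526
t: 37.25
tcp_pos: [0.5004, -0.0955, 0.0457]
tool_rot: [0.783, 0.622, -0.0, -0.0]
force: [0.2, 0.1, -0.4]
finger_gap: 1.002
t: 39.25
tcp_pos: [0.5, 0.2641, 0.2261]
tool_rot: [0.782, 0.623, -0.0, 0.0]
force: [-0.2, -0.5, -0.6]
finger_gap: 0.999
```

View pics/s12.png

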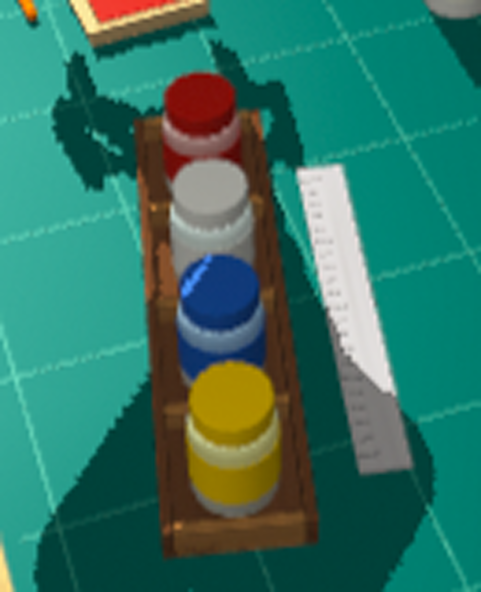

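View pics/t12.png

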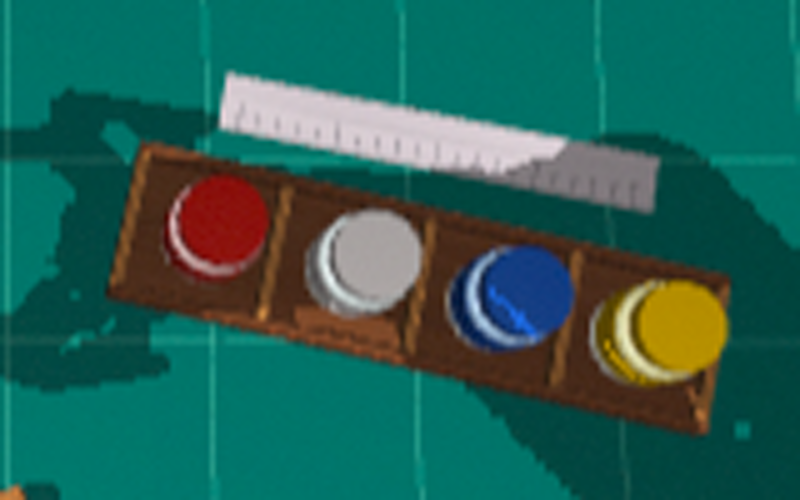

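All four stand upright, one to a bay, in the order red, white, blue, yellow. As a last check I triangulate the caps at top crop (220,220), (376,253), (526,296), (682,327) and side crop (200,98), (210,186), (219,286), (231,397).

```bash
python3 - <<'E'
from h import *
np.set_printoptions(precision=4,suppress=True)
T=[(220,220),(376,253),(526,296),(682,327)];S=[(200,98),(210,186),(219,286),(231,397)]
for a,b,y in zip(T,S,(.108,.036,-.036,-.108)):
    X,_,_=tri(o(a,5,(250,180)),o(b,3.7,(180,200))); r=X[:2]-[.476,-.2007]
    print(X, "in rack:",r@[.974,-.2268], r@[.2268,.974]-y)
E
```

```text
[ 0.5001 -0.0971  0.0748] in rack: -7.103706488738603e-06 -0.0016750691196535106
[ 0.4842 -0.1682  0.077 ] in rack: 0.0005984570383284286 -0.00246891001499374
[ 0.4662 -0.2367  0.0757] in rack: -0.0013430522082483996 -0.0012630846276735982
[ 0.4509 -0.3066  0.077 ] in rack: -0.0004112153934364541 -0.0008319771325825953
```

The caps are within 2.5 mm of the bay centres and their tops are at 75–77 mm, against the 78 mm expected. I'm handing in.

```bash
python3 -c "
from station import job
print(job.sign_off())"
```

```text
the job is handed in; nothing more can be done
None
```

All four jars are in the rack in reverse order. From the left the bays now hold red, white, blue and yellow; the tray held yellow, blue, white and red. I handed the job in at about 39 s of the 112 s allowed.

- **Placing:** I lowered each jar until the force showed it touching the bay floor (4–7 N), then let go. I left the green and pink look-alikes alone.
- **Last checks:** both fixed views show every jar upright. The cap centres are within 2.5 mm of the bay centres, and the cap tops measure 75–77 mm against 78 mm expected. The arm had backed away to above the tray, touching nothing.
- **Disagreement:** before the grasps, the wrist camera read the jars 3–6 mm further left than the fixed cameras did. I grasped close to the wrist reading. With the jars in the gripper, the side view matched those positions to about 1–2 mm.

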